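Set the saw stop to a sample piece

ROBOT

A 6-joint arm with a two-finger parallel gripper is mounted at the origin on the work surface. World frame = base frame: x ahead of the robot, y to its left, z up, the work surface at z = 0. Lengths are in m, angles in rad, forces in N, time in s.
With the tool pointing down it reaches from about 0.325 to 0.775 m from the base axis. Payload 5.5 kg.
Tool frame: the origin (TCP) lies where the fingers leave the gripper's body, on its centre line; the fingertips stand 73 mm ahead of it and the grasp point (between the pads) lies 54 mm ahead of it; z points along the fingers, y is the line along which they close (so a half turn about z gives the same grasp; the last joint's range is limited). The gripper opens to 85 mm and grips with 20 to 120 N. Pads are 22 mm wide; open, the fingers measure 114 mm over their backs; the gripper's body (76 mm by 85 mm) begins 54 mm behind the grasp point. The pads swing forward as they close: fully open they stand 13 mm farther back than shut.
Start: joints at [-1.197, 0.091, 1.231, -0, 1.82, -0.057], TCP at [0.251, -0.545, 0.304] pointing down, gripper open.
Joint ranges: [-2.87, 2.87], [-0.86, 2.18], [0.17, 2.46], [-1.51, 4.65], [0.06, 2.69], [-2.65, 2.65]. Speed limits (rad/s): [2.57, 2.57, 3.01, 3.14, 3.14, 3.14].

INTERFACE

Orientations are given as a unit quaternion [w, x, y, z].
In Python, from workcell import ctrl, viewer gives the robot as it stands.
- The arm moves only by the shell command python3 -m jog 'ROWS' [FORCE]. ROWS is JSON, a list that holds one entry, the list of rows, each a list of 7 numbers: the opening in per cent of the stroke, from 0 (shut) to 100 (fully open), then the shift along the tool's x, y, z in units of 50 mm (1.0 is 50 mm), then the turn, a rotation vector about the tool's x, y, z in units of 8 degrees (1.0 is 8 degrees). In form: [[[jaw, x, y, z, ax, ay, az], ...]]. A call has exactly 10 rows; each row shifts and turns the commanded pose from where the row before left it, along the tool's axes as they then stand; what a row does not reach is not made up. A row lasts 1/8 s, in which the tool goes at most 62.5 mm and 10.7 degrees, less where a joint would pass 70% of its speed; a pose out of reach is approached as far as the arm can. A call is refused whole if a number of a shift passes 1 or a number of a turn 1, either way. A call with a gripper value outside its range is refused whole. The fingers move at their own pace and stop on an object; FORCE is the grip in N (left out, the last holds). Time passes only in rows, so rows that do not move let the fingers close, or fill a call up. It gives the time, the measured TCP pose, the force, the opening and the grip force at its end, in the units of the state.
- ctrl.read_state(): the state, without advancing time (a new reading comes with each control period).
- viewer.read_camera(name): name is "side" or "top"; returns (picture, depth): 384x512x3 uint8, red, green, blue; 384x512 float32, m along the optical axis (not along the pixel's ray), 0 where there is no reading.
- viewer.get_calibration(name): a dict with "mtx" (3x3 intrinsics, pixels), "k1" (the pictures are not rectified: a ray, as slopes to the right and down, at radius r is drawn at 1 + k1 r^2 times it, then the intrinsics apply), "R" (3x3) and "t" (3): a world point X has camera coordinates R X + t. Camera axes: x right, y down, z forward; pixel columns grow to the right and rows downward; lengths in m; the calibration is good to about 2 mm. A picture is of the moment at which its call begins. get_calibration takes no time and is no camera call.
- ctrl.job_done(): hands the job in; it is judged then, once.
The state is a dict: "clock": time; "q": joint angles; "qd": joint speeds; "effort": joint torques, N m; "eef_pos": TCP position; "orientation": TCP orientation; "wrist_force": force on the tool from outside, world axes, zero at the start; "ft_torque": the same for the moment, N m; "grip_width": finger opening in m; "gripper_force": force on a finger pad.
Only numpy, scipy, OpenCV 4.12 (cv2) and the standard library are available. Lean on these libraries where they do the work, as an engineer would, in place of code of your own. Each camera call takes 0.05 s, during which the arm holds its last target. There are 200 camera calls.

TASK

Set the length stop of the saw bench from the L-shaped sample piece: lay the sample flat on the bed board with its wide foot against the fence rail (upright leg on the side away from the rail) and its end against the fixed end plate, bring the sliding stop up until it touches the sample's other end, and only then flip the stop's cam lever fully down to clamp it. If the stop stands where the sample has to go, push it out of the way first. Leave the sample in place, and leave the mug, the glue bottle and the square offcut where they stand.

Things in the scene. Friction and masses are not known exactly. Their poses are not given: they have to be found in the camera images.
- station: Fixed saw extension. Origin on the bench, under the middle of the rail; y along the rail, x across, from the open side to the rail; yaw within 0.3 rad. In its frame, mm: aluminium fence rail x -25..25, y -210..210, up to z 62; wooden bed x -115..-25, top at z 12; steel end plate across the bed at the +y end, face at y 185, up to z 67.
- corner (a point): The inner corner of the bed, where the bed top, the rail's side and the end plate's face meet: (-25, 185, 12) mm in the station frame; axes as the station's.
- stop (a joint): Dark steel stop straddling the rail, 60 mm along it, 66 across, up to 92 mm over the bench. Value in m: clear length between the end plate's face and the stop's face, 0 to 0.31, growing as it slides away from the plate (station -y). Slides with 2 N of friction while the lever is up, far more when clamped.
- stop_face (a point): Centre of the stop's face towards the end plate: the face of a steel arm that reaches over the bed. Arm: 30 mm thick from this face back to station -y; 72 mm long across the bed (station x -105..-33); z 18 to 58 mm over the bench. It can be pushed with shut fingers from either side. Axes as the station's.
- lever (a joint): Black cam lever on the stop: flat paddle, 95 mm from pivot to tip, 22 mm wide along the rail, 8 thick, hinged along the rail. Value in rad: 0 leans 0.5 rad to the rail's far side (station +x), 0.5 upright, from 1.5 the cam bites, 1.95 end stop: fully down, nearly level over the bed side (station -x). Stays where left; 1 N at the tip to swing, 3 to 6 N over the last 0.4 rad.
- lever_pivot (a point): Lever's pivot, on the stop, 77 mm over the bench, above the rail's middle line, 30 mm behind the stop's face. Axes as the station's.
- lever_tip (a point): The free end of the lever, 95 mm from its pivot.
- sample: Loose pale timber moulding of L section, 150 mm long (its y), 70 wide (x -35..35), 0.16 kg. Foot 15 mm thick; upright leg 20 thick along its whole length at x -35..-15, top at z 55. Origin: centre of the underside. Laid home it has the station's axes, origin at (-60, 110, 12) mm there. Starts flat, leg up, yaw within 0.6 rad of the world's.
- sample_end (a point): Bottom corner of the sample (35, 75, 0) mm in its frame: the one that comes into the bed's inner corner.
- sample_free (a point): Bottom corner of the sample (35, -75, 0) mm in its frame: by the rail, at the end that the stop touches.
- offcut: Bystander: a plain square timber offcut 45 x 120 x 45 mm, lying. Origin: centre of the underside.
- glue: Bystander: a glue bottle, standing, 64 mm across, 120 mm tall. Origin: centre of the underside.
- mug: Bystander: a white mug 80 mm across, 90 mm tall, handle at its +y. Origin: centre of the underside.
Things that resemble listed ones, but are neither listed nor needed, are in the scene too. What is shaped like the sample but green, red or yellow is not meant.

How it is judged:
On the way:
1. with the lever still up, the sample lies home in the corner of the bed and the stop touches its free end (x of sample_end in the frame of corner between -0.005 and 0.003 m and z of each of sample_end, sample_free in the frame of corner below 0.004 m and x of sample_free in the frame of corner between -0.005 and 0.003 m and y of sample_end in the frame of corner above -0.004 m and angle between sample's own z axis and vertical below 0.06 rad and y of sample_free in the frame of stop_face below 0.004 m and value of joint lever below 1.3 rad), for 0.2 s.
At the end, for the whole second after the job is handed in: Sample flat on the bed, leg outward, foot within 5 mm of the rail and its end within 4 mm of the end plate; stop within 4 mm of its free end; lever down past 1.8 rad; sample at rest; mug, glue bottle and offcut upright and within 30 mm of where they stood (x of sample_end in the frame of corner between -0.005 and 0.003 m and z of each of sample_end, sample_free in the frame of corner below 0.004 m and x of sample_free in the frame of corner between -0.005 and 0.003 m and y of sample_end in the frame of corner above -0.004 m and angle between sample's own z axis and vertical below 0.06 rad and y of sample_free in the frame of stop_face below 0.004 m and value of joint lever above 1.8 rad and linear speed of sample below 0.01 m/s and distance of each of mug, glue, offcut from where it was at the start of the episode below 0.03 m and angle between each of mug, glue, offcut's own z axis and vertical below 0.5 rad); the robot touches nothing.
It fails at once if a bystander is shoved more than 30 mm or tipped over (not (distance of each of mug, glue, offcut from where it was at the start of the episode below 0.03 m and angle between each of mug, glue, offcut's own z axis and vertical below 0.5 rad)).
It also fails if it takes over 72 s, if anything falls off the work surface, if the arm or the gripper's body presses on something with over 40 N, if the wrist force passes 120 N, or if a joint passes its speed limit or range.

## Working session

There is one attempt and no reset: what is moved stays moved. The work goes in short steps, Python scripts to look and compute and a shell command to move; the robot and the scene stay as the last step left them, time stands still between calls to the robot, and variables do not carry over. Pictures are saved under pics/ and viewed, at most 10 in all, crops included, and the job is handed in when it is done.

```bash
ls; mkdir -p pics
python3 - <<'E'
from workcell import ctrl, viewer
import cv2,numpy as np
for n in("top","side"):
    p,d=viewer.read_camera(n); cv2.imwrite(f"pics/{n}0.png",cv2.resize(p[:,:,::-1],(800,600),interpolation=cv2.INTER_CUBIC)); np.savez(f"{n}0.npz",p=p,d=d)
    c=viewer.get_calibration(n); print(n,c)
s=ctrl.read_state();print(s)
E
```

```text
pics
top {'mtx': array([[455.7713418 ,   0.        , 250.74977502],
       [  0.        , 455.7713418 , 199.27962115],
       [  0.        ,   0.        ,   1.        ]]), 'k1': -0.016015249629231305, 'R': array([[ 7.62406350e-04, -9.99985396e-01, -5.35029135e-03],
       [-9.83009238e-01,  2.32628690e-04, -1.83555944e-01],
       [ 1.83554508e-01,  5.39933004e-03, -9.82994705e-01]]), 't': array([0.10438239, 0.48226216, 1.5490365 ])}
side {'mtx': array([[437.77926695,   0.        , 250.91922017],
       [  0.        , 437.77926695, 194.39410088],
       [  0.        ,   0.        ,   1.        ]]), 'k1': -0.01864663186595374, 'R': array([[-0.70747808, -0.7063298 , -0.02393696],
       [-0.38271278,  0.41136906, -0.82722816],
       [ 0.59414282, -0.57608481, -0.56135603]]), 't': array([0.42236202, 0.22910661, 1.37069795])}
{'clock': 0.1, 'q': array([-1.19671663e+00,  9.18268172e-02,  1.23179772e+00, -2.07971046e-05,
        1.81980683e+00, -5.66659363e-02]), 'qd': array([-0.00202953, -0.00249729, -0.00216627, -0.00055897,  0.00112182,
       -0.00220532]), 'effort': array([ 3.29142276e-03, -4.60217464e+01, -4.19218218e+01, -5.39943812e-06,
        1.05985263e-02,  1.49558292e-05]), 'eef_pos': array([ 0.25049414, -0.54506763,  0.30281971]), 'orientation': array([-9.06211424e-04,  9.76896919e-01,  2.13709064e-01, -1.55250279e-04]), 'wrist_force': array([-0.38155514, -0.10522216, -0.35610018]), 'ft_torque': array([ 0.02908843, -0.00448203,  0.00596719]), 'gripper_force': 0.0, 'grip_width': 0.08554193998357829}
```

View pics/top0.png

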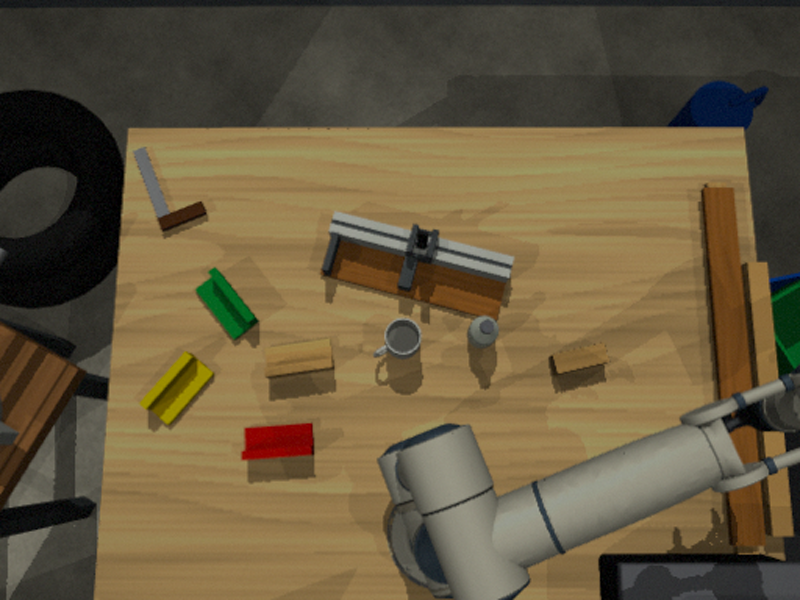

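View pics/side0.png

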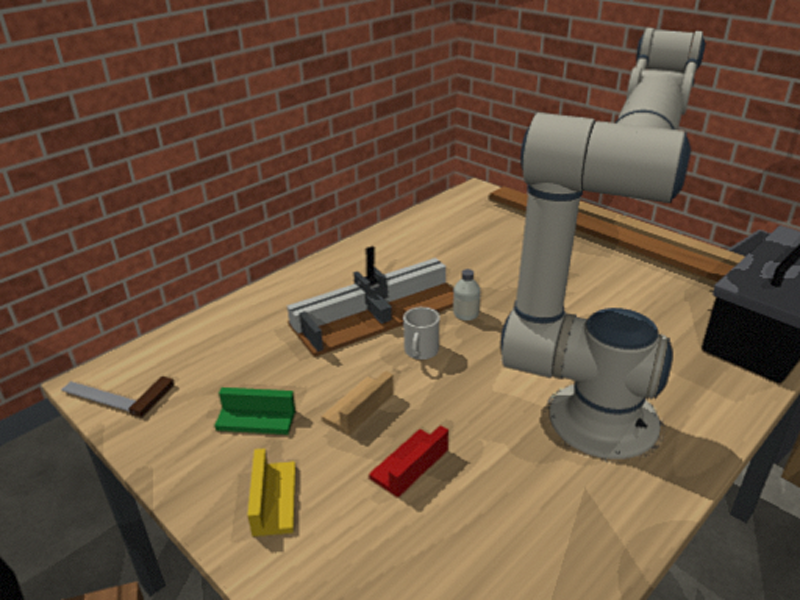

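Candidates, in top-view 800x600 pixels: pale L piece (300,358), offcut (579,359, plain bar), green L (227,303), yellow L (178,388), red L (279,441). By its colour and L section, the pale one at (300,358) is the sample. In the side view its leg is on the robot side (365,400). The stop sits mid-rail at (415,255), the end plate is at the left (330,255), and the lever is up.

```bash
cat > h.py <<'E'
import numpy as np,cv2
from workcell import ctrl,viewer
C={n:viewer.get_calibration(n) for n in("top","side")}
def rays(n,uv):
    c=C[n]; k=np.array([c["k1"],0,0,0,0])
    p=cv2.undistortPoints(np.float64(uv).reshape(-1,1,2),c["mtx"],k).reshape(-1,2)
    return np.c_[p,np.ones(len(p))]
def plane(n,uv,z):
    c=C[n]; o=-c["R"].T@c["t"]; d=rays(n,uv)@c["R"]
    return o+d*((z-o[2])/d[:,2])[:,None]
def cloud(n,d):
    v,u=np.mgrid[:d.shape[0],:d.shape[1]]; r=rays(n,np.c_[u.ravel(),v.ravel()])*d.reshape(-1,1)
    return ((r-C[n]["t"])@C[n]["R"]).reshape(*d.shape,3)
def proj(n,X):
    c=C[n]; return cv2.projectPoints(np.float64(X).reshape(-1,1,3),cv2.Rodrigues(c["R"])[0],c["t"],c["mtx"],np.array([c["k1"],0,0,0,0]))[0].reshape(-1,2)
def tri(a,b):
    P=[c["R"] for c in C.values()];A=[];B=[]
    for n,uv in(("top",a),("side",b)):
        r=rays(n,[uv])[0];c=C[n]
        for i in(0,1): A.append(c["R"][i]-r[i]*c["R"][2]);B.append(r[i]*c["t"][2]-c["t"][i])
    return np.linalg.lstsq(np.array(A),np.array(B),rcond=None)[0]
E
python3 - <<'E'
from h import *
T=np.load("top0.npz");S=np.load("side0.npz")
for n,F in(("top",T),("side",S)):
    W=cloud(n,F["d"]); z=W[...,2]
    print(n,"depth0 frac",(F["d"]==0).mean())
    def box(x0,x1,y0,y1):return (W[...,0]>x0)&(W[...,0]<x1)&(W[...,1]>y0)&(W[...,1]<y1)&(F["d"]>0)
    # coarse centre of sample
    c=plane("top",[[300*.64,358*.64]],.03)[0]; print("sample c",c)
    m=box(c[0]-.1,c[0]+.1,c[1]-.12,c[1]+.12)
    print("z hist",np.histogram(z[m],np.arange(-.01,.08,.005)))
    for lo,hi in((.007,.025),(.045,.065)):
        q=m&(z>lo)&(z<hi); P=W[q]; r=cv2.minAreaRect(np.float32(P[:,:2]*1000)); print(lo,len(P),r,np.median(P[:,2]))
    c=plane("top",[[420*.64,250*.64]],.05)[0]; print("st c",c)
    m=box(c[0]-.2,c[0]+.2,c[1]-.27,c[1]+.27)
    q=m&(z>.055)&(z<.07);P=W[q];print("rail",len(P),cv2.minAreaRect(np.float32(P[:,:2]*1000)),np.median(P[:,2]))
    q=m&(z>.085);P=W[q];print("high",len(P),P.mean(0),P.min(0),P.max(0))
a=T["p"][100:260,100:350,::-1];b=S["p"][150:320,120:330,::-1]
cv2.imwrite("pics/crop.png",np.vstack([cv2.resize(a,(500,320)),cv2.resize(b,(346,280))if 0 else cv2.copyMakeBorder(cv2.resize(b,(346,280)),0,0,0,154,0)]))
E
```

```text
top depth0 frac 0.004201253255208333
sample c [0.37908018 0.30964126 0.03      ]
z hist (array([ 295, 1216, 1120,  282,  247,  234,   38,   13,    8,   10,   11,
         45,  120,  111,   21,    0,    0]), array([-0.01 , -0.005,  0.   ,  0.005,  0.01 ,  0.015,  0.02 ,  0.025,
        0.03 ,  0.035,  0.04 ,  0.045,  0.05 ,  0.055,  0.06 ,  0.065,
        0.07 ,  0.075]))
0.007 631 ((377.3818054199219, 309.8756103515625), (199.17684936523438, 234.6605987548828), 1.2213369607925415) 0.014386937332830068
0.045 297 ((380.66900634765625, 353.5765686035156), (223.81292724609375, 103.41317749023438), 60.54315185546875) 0.05430834185492495
st c [0.62283225 0.04064373 0.05      ]
rail 1719 ((544.4179077148438, 60.50776672363281), (419.928466796875, 252.87142944335938), 77.7083740234375) 0.06154440113260377
high 374 [ 0.54668075 -0.00214401  0.10279542] [ 0.42303557 -0.11994524  0.08503204] [0.67115102 0.12029682 0.17612064]
side depth0 frac 0.0038808186848958335
sample c [0.37908018 0.30964126 0.03      ]
z hist (array([  42, 1437,  786,   64,  185,  133,   45,   53,   41,   44,   50,
         43,  185,   67,    0,    0,    0]), array([-0.01 , -0.005,  0.   ,  0.005,  0.01 ,  0.015,  0.02 ,  0.025,
        0.03 ,  0.035,  0.04 ,  0.045,  0.05 ,  0.055,  0.06 ,  0.065,
        0.07 ,  0.075]))
0.007 401 ((410.7955322265625, 333.94189453125), (136.9869384765625, 176.41168212890625), 7.796938419342041) 0.014515189035409982
0.045 295 ((380.76165771484375, 352.74456787109375), (220.57984924316406, 110.9368896484375), 62.522090911865234) 0.05338553488484983
st c [0.62283225 0.04064373 0.05      ]
rail 1054 ((541.6965942382812, 68.58601379394531), (420.5495910644531, 256.5696105957031), 74.59185791015625) 0.06098280037149495
high 314 [0.54570029 0.00554482 0.10697618] [ 0.42304224 -0.11177188  0.08500688] [0.67247281 0.12506279 0.17352809]
```

View pics/crop.png

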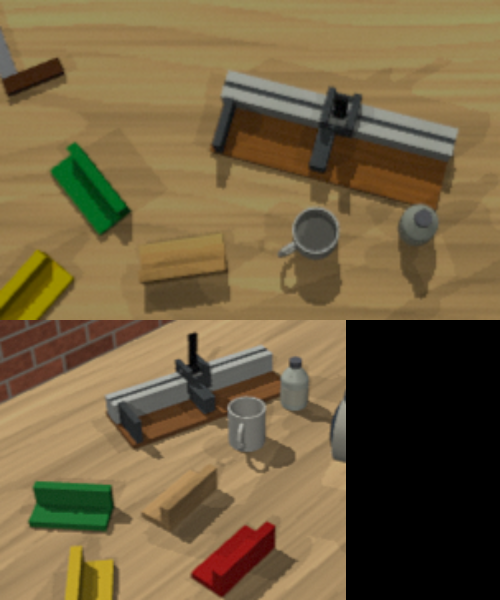

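The crop shows the sample at crop (182,258): pale, with its tall leg on the robot side and its foot towards the rail. The mug is at (315,232) and the bottle at (418,222), both in front of the bed. Next I refine the poses.

```bash
cat > meas.py <<'E'
from h import *
def comp(mask,W,near):
    n,l,s,_=cv2.connectedComponentsWithStats(mask.astype(np.uint8),connectivity=8)
    k=min((i for i in range(1,n) if s[i,4]>60),key=lambda i:np.linalg.norm(W[l==i][:,:2].mean(0)-near)); return W[l==k]
def line(P):
    c=np.median(P,0); u,s,v=np.linalg.svd(P[:,:2]-P[:,:2].mean(0),full_matrices=False); d=v[0]*np.sign(v[0][1]); return d
def ext(P,d):
    n=np.array([d[1],-d[0]]); # station x for y-axis d
    a=P[:,:2]@d; b=P[:,:2]@n
    ya=np.percentile(a,[.7,99.3]);xb=np.percentile(b,[2,98]); ctr=d*ya.mean()+n*xb.mean()
    return ctr,ya[1]-ya[0],xb[1]-xb[0],-np.arctan2(d[0],d[1])
E
python3 - <<'E'
from meas import *
for n in("top","side"):
    F=np.load(n+"0.npz");W=cloud(n,F["d"]);z=W[...,2];g=F["p"].astype(int)
    ok=F["d"]>0
    leg=comp(ok&(z>.045)&(z<.065),W,[.36,.31]); d=line(leg); print(n,"leg",ext(leg,d),np.median(leg[:,2]))
    m=ok&(z>.005)&(z<.065);P=comp(m,W,[.38,.31]); e=ext(P,d);print("sample all",e)
    sat=g.max(2)-g.min(2)
    m=ok&(z>.052)&(z<.072)&(sat<40)&(g.max(2)>90)&(W[...,0]>.5)
    P=W[m&(abs(W[...,1]-.04)<.27)&(W[...,0]<.75)];d=line(P); print("rail",ext(P,d),np.median(P[:,2]),len(P))
    m=ok&(z>.008)&(z<.016)&(abs(W[...,1]-.04)<.27)&(W[...,0]>.45)&(W[...,0]<.65)&(g[...,0]-g[...,2]>30);print("bed z",np.median(W[m][:,2]),m.sum())
    # dark stuff in station frame
    c,_,_,yaw=ext(P,d);nn=np.array([d[1],-d[0]])
    Q=W[ok&(g.max(2)<90)&(z>.02)&(z<.2)]-np.r_[c,0];L=np.c_[Q[:,:2]@nn,Q[:,:2]@d,Q[:,2]]
    L=L[(abs(L[:,0])<.13)&(abs(L[:,1])<.25)]
    A=L[(L[:,0]<-.04)&(L[:,0]>-.1)&(L[:,2]>.045)]; 
    print("dark y hist (z>45, bed)",[(round(b,3),int(h)) for h,b in zip(*np.histogram(A[:,1],np.arange(-.25,.25,.01))) if h])
    B=L[L[:,2]>.1];print("lever mean",B.mean(0),B[B[:,2]>.15].mean(0),B[:,2].max())
    for nm,c0 in(("mug",[.42,.07]),("glue",[.43,-.07])):
        P=comp(ok&(z>.03)&(z<.14)&(W[...,0]<.5)&(W[...,0]>.35),W,c0);print(nm,P[:,:2].min(0),P[:,:2].max(0),P[:,2].max())
E
```

```text
top leg (array([0.35624522, 0.31142899]), np.float64(0.14794180677198668), np.float64(0.01966499183781867), np.float64(0.14217741193689)) 0.054515560878375564
sample all (array([0.38051286, 0.31573701]), np.float64(0.15003447331386854), np.float64(0.06924025666497363), np.float64(0.14217741193689))
rail (array([0.63465909, 0.04099193]), np.float64(0.41547045291768847), np.float64(0.049133228887095926), np.float64(-0.2565694287930141)) 0.06144999056997262 1138
bed z 0.011496022720555383 1782
dark y hist (z>45, bed) [(np.float64(-0.01), 11), (np.float64(0.0), 48), (np.float64(0.01), 47), (np.float64(0.02), 34), (np.float64(0.18), 39), (np.float64(0.19), 43)]
lever mean [-0.00829682 -0.00308136  0.14940648] [-0.00874486 -0.00283296  0.16721309] 0.17612063589335464
mug [0.38026294 0.04262367] [0.45900134 0.1482009 ] 0.09822247823192086
glue [ 0.40448065 -0.12530982] [ 0.46784247 -0.06422195] 0.12800015146928792
side leg (array([0.35684726, 0.3139106 ]), np.float64(0.15084824789594667), np.float64(0.022194686010500675), np.float64(0.14168889480982466)) 0.05338553488484983
sample all (array([0.38060231, 0.31806845]), np.float64(0.15067015815936524), np.float64(0.07088247584478075), np.float64(0.14168889480982466))
rail (array([0.63425164, 0.04349508]), np.float64(0.41780538534930134), np.float64(0.053719634084154144), np.float64(-0.2646805031267869)) 0.06050254203212427 680
bed z 0.011092616385974668 1029
dark y hist (z>45, bed) [(np.float64(-0.01), 7), (np.float64(0.0), 24), (np.float64(0.01), 25), (np.float64(0.02), 34), (np.float64(0.18), 19), (np.float64(0.19), 50)]
lever mean [-0.00637103 -0.00292538  0.1387564 ] [-0.00767593 -0.00214583  0.16240705] 0.17090251973023662
mug [0.38008157 0.04236644] [0.46324136 0.15053386] 0.09214757764431362
glue [ 0.40218423 -0.11612994] [ 0.46220028 -0.05812664] 0.12208090399300074
```

```bash
cat > go.py <<'E'
import sys;from h import *
O=np.array([.6345,.042]);YW=-.26
def st2w(x,y):return O+np.array([[np.cos(YW),-np.sin(YW)],[np.sin(YW),np.cos(YW)]])@[x,y]
def w2st(p):return np.array([[np.cos(YW),np.sin(YW)],[-np.sin(YW),np.cos(YW)]])@(np.array(p)[:2]-O)
def R(q):
    from scipy.spatial.transform import Rotation as r;return r.from_quat(np.r_[q[1:],q[0]]).as_matrix()
def plan(w,ztcp,th):
    s=ctrl.read_state();M=R(s["orientation"]);t=np.arctan2(M[1,0],M[0,0]);dz=-(th-t)
    T=np.array([[np.cos(th),np.sin(th),0],[np.sin(th),-np.cos(th),0],[0,0,-1]]).T
    print("st",(w2st(s["eef_pos"])*1000).round(1),"z",s["eef_pos"][2].round(4),"tilt",M[:2,2].round(3),"F",s["wrist_force"].round(1),"t",s["clock"])
    print("turn units az",(np.degrees(dz)/8).round(2),"shift units",(T@(np.r_[w,ztcp]-s["eef_pos"])/.05).round(2))
if __name__=="__main__":
    a=[float(v) for v in sys.argv[2:]]
    w=st2w(a[0]/1000,a[1]/1000) if sys.argv[1]=="s" else np.array(a[:2])/1000
    plan(w,a[2]/1000,a[3])
E
python3 go.py s -80 62 250 1.311
python3 -m jog '[[[0,0,0,0,0,0,-0.9],[0,0,0,0,0,0,-0.9],[0,0,0,0,0,0,-0.9],[0,0,0,0,0,0,-0.9],[0,0,0,0,0,0,-0.9],[0,0,0,0,0,0,-0.9],[0,0,0,0,0,0,-0.9],[0,0,0,0,0,0,0],[0,0,0,0,0,0,0],[0,0,0,0,0,0,0]]]' 40
python3 go.py s -80 62 250 1.311
```

```text
st [-220.2 -666.1] z 0.3028 tilt [-0.001  0.002] F [-0.4 -0.1 -0.4] t 0.1
turn units az -6.3 shift units [14.56  2.81  1.06]
clock: 1.35
eef_pos: [0.2505, -0.5452, 0.3037]
orientation: [-0.0, 0.793, 0.609, 0.0]
wrist_force: [-0.3, 0.2, 0.3]
grip_width: -0.0002
gripper_force: 0.0
st [-220.1 -666.1] z 0.3037 tilt [-0.  0.] F [-0.3  0.2  0.3] t 1.35
turn units az -0.01 shift units [14.56  2.8   1.07]
```

```bash
python3 -m jog '[[[0,0.8,0.16,0,0,0,0],[0,0.8,0.16,0,0,0,0],[0,0.8,0.16,0,0,0,0],[0,0.8,0.16,0,0,0,0],[0,0.8,0.16,0,0,0,0],[0,0.8,0.16,0,0,0,0],[0,0.8,0.16,0,0,0,0],[0,0.8,0.16,0,0,0,0],[0,0.8,0.16,0,0,0,0],[0,0.8,0.16,0,0,0,0]]]'
python3 go.py s -80 62 180 1.311
```

```text
clock: 2.6
eef_pos: [0.4312, -0.178, 0.3041]
orientation: [0.0, 0.793, 0.609, 0.0]
wrist_force: [-0.4, -0.2, -0.0]
grip_width: 0.0002
gripper_force: 0.0
st [-139.9 -264.9] z 0.3041 tilt [ 0.001 -0.   ] F [-0.4 -0.2 -0. ] t 2.6
turn units az -0.01 shift units [6.54 1.2  2.48]
```

```bash
python3 -m jog '[[[0,0.8,0.15,0,0,0,0],[0,0.8,0.15,0,0,0,0],[0,0.8,0.15,0,0,0,0],[0,0.8,0.15,0,0,0,0],[0,0.8,0.15,0,0,0,0],[0,0.8,0.15,0,0,0,0],[0,0.8,0.15,0.2,0,0,0],[0,0.8,0.15,0.6,0,0,0],[0,0.14,0,0.8,0,0,0],[0,0,0,0.8,0,0,0]]]'
python3 go.py s -80 62 108 1.311
```

```text
clock: 3.85
eef_pos: [0.5731, 0.1223, 0.1826]
orientation: [0.0, 0.793, 0.61, 0.0]
wrist_force: [0.0, 0.5, 0.8]
grip_width: -0.0001
gripper_force: 0.0
st [-80.   61.8] z 0.1826 tilt [0. 0.] F [0.  0.5 0.8] t 3.85
turn units az 0.0 shift units [0.   0.   1.49]
```

Descend, then push the stop in -y by about 55 mm.

```bash
python3 -m jog '[[[0,0,0,0.5,0,0,0],[0,0,0,0.5,0,0,0],[0,0,0,0.49,0,0,0],[0,-0.2,0,0,0,0,0],[0,-0.2,0,0,0,0,0],[0,-0.2,0,0,0,0,0],[0,-0.2,0,0,0,0,0],[0,-0.2,0,0,0,0,0],[0,-0.15,0,0,0,0,0],[0,0,0,0,0,0,0]]]'
python3 go.py s -80 62 108 1.311
```

```text
clock: 5.1
eef_pos: [0.5579, 0.0648, 0.1092]
orientation: [0.0, 0.793, 0.609, -0.001]
wrist_force: [-0.3, 1.3, -0.4]
grip_width: -0.0003
gripper_force: 0.0
st [-79.9   2.3] z 0.1092 tilt [-0.001 -0.001] F [-0.3  1.3 -0.4] t 5.1
turn units az -0.01 shift units [ 1.19 -0.    0.02]
```

```bash
python3 -m jog '[[[0,0.1,0,-0.3,0,0,0],[0,0.1,0,-0.7,0,0,0],[0,0,0,-0.9,0,0,0],[70,0,0,-0.9,0,0,0],[70,0,0,0,0,0,-0.7],[70,0,0,0,0,0,-0.7],[70,0,0,0,0,0,-0.7],[70,0,0,0,0,0,-0.78],[70,0,0,0,0,0,0],[70,0,0,0,0,0,0]]]' 40
python3 go.py w 356.5 312.7 180 1.713
```

```text
clock: 6.35
eef_pos: [0.5608, 0.0756, 0.2498]
orientation: [0.0, 0.656, 0.755, 0.0]
wrist_force: [0.2, -0.7, 0.0]
grip_width: 0.0598
gripper_force: 0.0
st [-79.9  13.5] z 0.2498 tilt [ 0. -0.] F [ 0.2 -0.7  0. ] t 6.35
turn units az -0.02 shift units [ 5.27 -3.37  1.4 ]
```

```bash
python3 -m jog '[[[70,0.66,-0.42,0,0,0,0],[70,0.66,-0.42,0,0,0,0],[70,0.66,-0.42,0,0,0,0],[70,0.66,-0.42,0,0,0,0],[70,0.66,-0.42,0,0,0,0],[70,0.66,-0.42,0.2,0,0,0],[70,0.66,-0.42,0.5,0,0,0],[70,0.65,-0.43,0.7,0,0,0],[70,0,0,0,0,0,0],[70,0,0,0,0,0,0]]]'
python3 - <<'E'
from h import *
p,d=viewer.read_camera("side");cv2.imwrite("pics/s1.png",cv2.resize(p[:,:,::-1],(800,600)))
E
python3 go.py w 356.5 312.7 95 1.713
```

```text
clock: 7.6
eef_pos: [0.3571, 0.3124, 0.1802]
orientation: [0.0, 0.655, 0.755, 0.0]
wrist_force: [0.3, 0.3, 0.8]
grip_width: 0.0601
gripper_force: 0.0
st [-337.1  190. ] z 0.1808 tilt [0.002 0.001] F [ 0.6 -0.1  0.5] t 7.65
turn units az -0.01 shift units [ 0.01 -0.02  1.72]
```

View pics/s1.png

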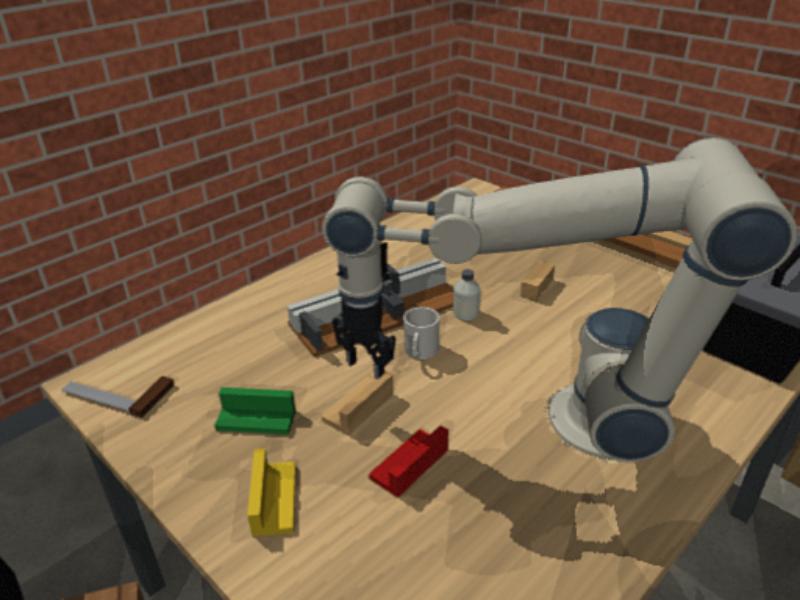

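The gripper is above the sample (360,400) with its fingers straddling the leg line. The stop has moved and the mug and bottle are undisturbed. Next I descend and grip.

```bash
python3 -m jog '[[[70,0,-0.02,0.5,0,0,0],[70,0,0,0.5,0,0,0],[70,0,0,0.4,0,0,0],[70,0,0,0.3,0,0,0],[70,0,0,0,0,0,0],[10,0,0,0,0,0,0],[0,0,0,0,0,0,0],[0,0,0,0,0,0,0],[0,0,0,0,0,0,0],[0,0,0,0,0,0,0]]]' 40
python3 go.py w 356.5 312.7 95 1.713
```

```text
clock: 8.9
eef_pos: [0.3563, 0.3127, 0.0956]
orientation: [0.0, 0.655, 0.755, 0.001]
wrist_force: [0.6, -1.7, 5.3]
grip_width: 0.0197
gripper_force: 40.1
st [-338.4  190. ] z 0.0956 tilt [0.002 0.001] F [ 0.6 -1.7  5.3] t 8.9
turn units az -0.0 shift units [0.   0.   0.01]
```

```bash
python3 -m jog '[[[0,0,0,-0.4,0,0,0],[0,0,0,-0.8,0,0,0],[0,0,0,-0.8,0,0,0],[0,0,0,-0.6,0,0,0],[0,0,0,0,0,0,0.6],[0,0,0,0,0,0,0.8],[0,0,0,0,0,0,0.8],[0,0,0,0,0,0,0.69],[0,0,0,0,0,0,0],[0,0,0,0,0,0,0]]]'
python3 go.py s -92 102 225 1.311
```

```text
clock: 10.15
eef_pos: [0.3556, 0.3122, 0.2239]
orientation: [-0.0, 0.793, 0.61, -0.0]
wrist_force: [0.5, -0.0, -2.4]
grip_width: 0.0193
gripper_force: 39.4
st [-339.   189.4] z 0.2239 tilt [-0.001 -0.001] F [ 0.5 -0.  -2.4] t 10.15
turn units az 0.0 shift units [-1.75  4.94 -0.02]
```

```bash
python3 -m jog '[[[0,-0.2,0.5,0,0,0,0],[0,-0.2,0.6,0,0,0,0],[0,-0.2,0.6,0,0,0,0],[0,-0.2,0.6,0,0,0,0],[0,-0.2,0.6,0,0,0,0],[0,-0.2,0.6,0,0,0,0],[0,-0.2,0.6,0,0,0,0],[0,-0.2,0.5,0,0,0,0],[0,-0.15,0.34,0,0,0,0],[0,0,0,0,0,0,0]]]'
python3 - <<'E'
from meas import *
from go import w2st
for n in("top","side"):
    p,d=viewer.read_camera(n);np.savez(n+"1.npz",p=p,d=d);W=cloud(n,d);z=W[...,2];g=p.astype(int)
    S=(W[...,:2].reshape(-1,2)-0);S=np.array([w2st(q) for q in S]).reshape(*z.shape,2)
    m=(d>0)&(z>.11)&(z<.2)&(g[...,0]-g[...,2]>35)&(g[...,0]>110)&(S[...,0]<0)&(S[...,0]>-.2)&(S[...,1]>-.02)&(S[...,1]<.25)
    P=W[m]; 
    if m.sum()>50: print(n,m.sum(),"st x,y ranges",np.percentile(S[m],[2,98],axis=0).round(4).tolist(),"z",np.percentile(P[:,2],[2,50,98]))
cv2.imwrite("pics/s2.png",np.hstack([cv2.resize(np.load(n+"1.npz")["p"][100:260,u:u+160,::-1],(400,400)) for n,u in(("top",180),("side",170))]))
E
python3 go.py s -92 102 115 1.311
```

```text
clock: 11.4
eef_pos: [0.5721, 0.1631, 0.2239]
orientation: [-0.0, 0.794, 0.608, -0.0]
wrist_force: [-0.5, -0.0, -1.8]
grip_width: 0.0195
gripper_force: 39.6
top 163 st x,y ranges [[-0.1018, 0.0255], [-0.0359, 0.1523]] z [0.13632781 0.14741315 0.18784146]
side 153 st x,y ranges [[-0.1049, 0.0299], [-0.0346, 0.1776]] z [0.12840985 0.18065902 0.18654347]
st [-92.5 101.8] z 0.2242 tilt [-0.001  0.   ] F [ 0.1 -0.  -2.2] t 11.5
turn units az -0.01 shift units [0.   0.01 2.18]
```

View pics/s2.png

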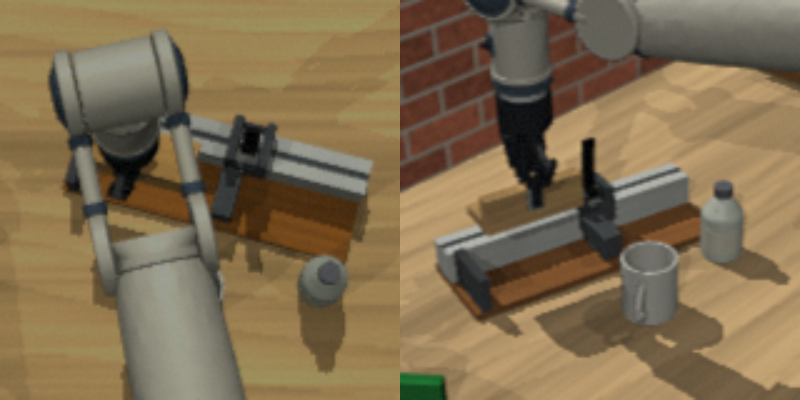

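The picture shows the sample held level and parallel to the rail (side panel 535,200). The stop is clear of its place (600,230) and the mug and bottle are untouched. Next I lower it.

```bash
python3 -m jog '[[[0,0,0,0.4,0,0,0],[0,0,0,0.5,0,0,0],[0,0,0,0.5,0,0,0],[0,0,0,0.4,0,0,0],[0,0,0,0.25,0,0,0],[0,0,0,0.15,0,0,0],[0,0,0,0.06,0,0,0],[0,0,0,0.06,0,0,0],[0,0,0,0,0,0,0],[0,0,0,0,0,0,0]]]'
python3 go.py s -85 110 108 1.311
```

```text
clock: 12.75
eef_pos: [0.5719, 0.1639, 0.1089]
orientation: [0.0, 0.793, 0.609, 0.0]
wrist_force: [0.9, -0.6, -1.9]
grip_width: 0.0195
gripper_force: 39.7
st [-91.8 101.7] z 0.1089 tilt [0.001 0.   ] F [ 0.9 -0.6 -1.9] t 12.75
turn units az -0.01 shift units [0.17 0.14 0.02]
```

```bash
python3 -m jog '[[[0,0.04,0.04,0.01,0,0,0],[0,0.04,0.03,0,0,0,0],[0,0.02,0.03,0,0,0,0],[0,0,0.02,0,0,0,0],[0,0,0.02,0,0,0,0],[0,0,0.02,0,0,0,0],[0,0,0,0,0,0,0],[0,0,0,0,0,0,0],[0,0,0,0,0,0,0],[0,0,0,0,0,0,0]]]'
python3 go.py s -85 110 108 1.311
```

```text
clock: 14.0
eef_pos: [0.5807, 0.1666, 0.1079]
orientation: [-0.0, 0.793, 0.609, 0.0]
wrist_force: [0.1, -0.5, -1.6]
grip_width: 0.0197
gripper_force: 39.7
st [-84.  106.6] z 0.1079 tilt [0. 0.] F [ 0.1 -0.5 -1.6] t 14.0
turn units az -0.01 shift units [ 0.07 -0.02 -0.  ]
```

```bash
python3 -m jog '[[[0,0,0.02,0,0,0,0],[0,0,0.02,0,0,0,0],[0,0,0.01,0,0,0,0],[0,0,0,0,0,0,0],[0,0,0,0,0,0,0],[0,0,0,0,0,0,0],[0,0,0,0,0,0,0],[0,0,0,0,0,0,0],[0,0,0,0,0,0,0],[0,0,0,0,0,0,0]]]'
python3 go.py s -85 110 108 1.311
```

```text
clock: 15.25
eef_pos: [0.5826, 0.1661, 0.1078]
orientation: [-0.0, 0.793, 0.609, -0.0]
wrist_force: [-5.7, 1.3, 0.6]
grip_width: 0.0193
gripper_force: 39.9
st [-82.  106.6] z 0.1078 tilt [-0.001  0.   ] F [-5.7  1.3  0.6] t 15.25
turn units az -0.01 shift units [ 0.07 -0.06 -0.  ]
```

```bash
python3 -m jog '[[[0,0.03,0,0,0,0,0],[0,0.02,0,0,0,0,0],[0,0.02,0,0,0,0,0],[0,0,0,0,0,0,0],[0,0,0,0,0,0,0],[0,0,0,0,0,0,0],[0,0,0,0,0,0,0],[0,0,0,0,0,0,0],[0,0,0,0,0,0,0],[0,0,0,0,0,0,0]]]'
python3 go.py s -85 110 108 1.311
```

```text
clock: 16.5
eef_pos: [0.5834, 0.1685, 0.1078]
orientation: [0.0, 0.793, 0.609, -0.001]
wrist_force: [-7.2, -4.1, 1.7]
grip_width: 0.0193
gripper_force: 40.3
st [-81.9 109.1] z 0.1078 tilt [-0.002 -0.002] F [-7.2 -4.1  1.7] t 16.5
turn units az -0.02 shift units [ 0.02 -0.06 -0.  ]
```

```bash
python3 -m jog '[[[0,0.02,0,0,0,0,0],[0,0.01,0,0,0,0,0],[0,0,0,0.01,0,0,0],[0,0,0,0.01,0,0,0],[0,0,0,0.01,0,0,0],[0,0,0,0,0,0,0],[0,0,0,0,0,0,0],[0,0,0,0,0,0,0],[0,0,0,0,0,0,0],[0,0,0,0,0,0,0]]]'
python3 go.py s -85 110 108 1.311
```

```text
clock: 17.75
eef_pos: [0.5837, 0.1699, 0.1076]
orientation: [0.0, 0.793, 0.609, -0.001]
wrist_force: [-10.9, -4.9, 8.1]
grip_width: 0.0198
gripper_force: 41.1
st [-82.  110.5] z 0.1076 tilt [-0.002 -0.002] F [-10.9  -4.9   8.1] t 17.75
turn units az -0.02 shift units [-0.01 -0.06 -0.01]
```

```bash
python3 -m jog '[[[45,0,0,0,0,0,0],[45,0,0,0,0,0,0],[45,0,0,0,0,0,0],[45,0,0,-0.2,0,0,0],[45,0,0,-0.5,0,0,0],[45,0,0,-0.8,0,0,0],[45,0,0,-0.8,0,0,0],[45,0,0,-0.5,0,0,0],[0,0,0,0,0,0,0],[0,0,0,0,0,0,0]]]'
python3 go.py s -80 -75 240 1.311
```

```text
clock: 19.0
eef_pos: [0.5842, 0.1707, 0.2451]
orientation: [-0.0, 0.793, 0.609, -0.001]
wrist_force: [-0.2, -0.5, 0.2]
grip_width: 0.0028
gripper_force: 0.0
st [-81.7 111.5] z 0.2451 tilt [-0.001 -0.   ] F [-0.2 -0.5  0.2] t 19.0
turn units az -0.01 shift units [-3.73  0.03  0.1 ]
```

```bash
python3 -m jog '[[[0,-0.6,0,0,0,0,0],[0,-0.8,0,0,0,0,0],[0,-0.8,0,0,0,0,0],[0,-0.8,0,0,0,0,0],[0,-0.55,0.06,0.2,0,0,0],[0,0,0,0.6,0,0,0],[0,0,0,0.7,0,0,0],[0,0,0,0.7,0,0,0],[0,0,0,0.52,0,0,0],[0,0,0,0,0,0,0]]]'
python3 go.py s -80 -60 108 1.311
```

```text
clock: 20.25
eef_pos: [0.539, -0.0013, 0.1059]
orientation: [-0.003, 0.793, 0.609, -0.003]
wrist_force: [-0.7, -0.8, 0.2]
grip_width: 0.0001
gripper_force: 0.0
st [-81.2 -66.4] z 0.1059 tilt [-0.008  0.001] F [-0.7 -0.8  0.2] t 20.25
turn units az -0.01 shift units [ 0.13  0.02 -0.04]
```

```bash
python3 -m jog '[[[0,0.12,0.02,0,0,0,0],[0,0.12,0,0,0,0,0],[0,0.12,0,0,0,0,0],[0,0.12,0,0,0,0,0],[0,0.12,0,0,0,0,0],[0,0.12,0,0,0,0,0],[0,0.12,0,0,0,0,0],[0,0.12,0,0,0,0,0],[0,0.06,0,0,0,0,0],[0,0,0,0,0,0,0]]]'
python3 go.py s -80 -6 108 1.311
```

```text
clock: 21.5
eef_pos: [0.5554, 0.0481, 0.1101]
orientation: [-0.001, 0.793, 0.609, 0.0]
wrist_force: [-0.5, 0.4, -0.3]
grip_width: -0.0001
gripper_force: 0.0
st [-78.  -14.4] z 0.1101 tilt [-0.001  0.001] F [-0.5  0.4 -0.3] t 21.5
turn units az -0.01 shift units [ 0.17 -0.04  0.04]
```

```bash
python3 -m jog '[[[0,0.03,0,0,0,0,0],[0,0.03,0,0,0,0,0],[0,0.03,0,0,0,0,0],[0,0.03,0,0,0,0,0],[0,0.02,0,0,0,0,0],[0,0.02,0,0,0,0,0],[0,0.02,0,0,0,0,0],[0,0,0,0,0,0,0],[0,0,0,0,0,0,0],[0,0,0,0,0,0,0]]]'
python3 go.py s -80 -6 108 1.311
```

```text
clock: 22.75
eef_pos: [0.5575, 0.0551, 0.1102]
orientation: [0.0, 0.794, 0.609, -0.001]
wrist_force: [-3.3, -6.1, 0.2]
grip_width: -0.0002
gripper_force: 3.5
st [-77.8  -7.1] z 0.1102 tilt [-0.001 -0.002] F [-3.3 -6.1  0.2] t 22.75
turn units az -0.02 shift units [ 0.02 -0.04  0.04]
```

```bash
python3 -m jog '[[[0,0.02,0,0,0,0,0],[0,0.02,0,0,0,0,0],[0,0.02,0,0,0,0,0],[0,0,0,0,0,0,0],[0,0,0,0,0,0,0],[0,0,0,0,0,0,0],[0,0,0,0,0,0,0],[0,0,0,0,0,0,0],[0,0,0,0,0,0,0],[0,0,0,0,0,0,0]]]'
python3 go.py s -80 -6 108 1.311
```

```text
clock: 24.0
eef_pos: [0.5576, 0.0555, 0.1102]
orientation: [0.002, 0.794, 0.608, -0.004]
wrist_force: [-7.1, -16.1, 2.7]
grip_width: 0.0001
gripper_force: 8.6
st [-77.8  -6.7] z 0.1102 tilt [-0.004 -0.007] F [ -7.1 -16.1   2.7] t 24.0
turn units az -0.03 shift units [ 0.01 -0.04  0.04]
```

```bash
python3 -m jog '[[[0,-0.3,0,0,0,0,0],[0,-0.3,0,0,0,0,0],[0,0,0,-0.4,0,0,0],[0,0,0,-0.8,0,0,0],[0,0,0,-0.9,0,0,0],[0,-0.4,-0.4,-0.8,0,0,0],[0,-0.8,-0.8,0,0,0,0],[0,-0.8,-0.8,0,0,0,0],[0,-0.8,-0.8,0,0,0,0],[0,0,0,0,0,0,0]]]'
python3 - <<'E'
from meas import *
from go import w2st
for n in("top","side"):
    p,d=viewer.read_camera(n);np.savez(n+"2.npz",p=p,d=d);W=cloud(n,d);z=W[...,2];g=p.astype(int)
    S=np.array([w2st(q) for q in W[...,:2].reshape(-1,2)]).reshape(*z.shape,2)
    b=(d>0)&(S[...,1]>.03)&(S[...,1]<.19)&(S[...,0]<-.02)&(S[...,0]>-.13)
    m=b&(z>.058)&(z<.075)&(S[...,0]>-.11)&(S[...,0]<-.07)
    P=np.c_[S[b&(z>.06)&(z<.075)],z[b&(z>.06)&(z<.075)]]
    L=P[(P[:,0]<-.06)&(P[:,1]<.175)&(P[:,1]>.045)]
    if len(L)>20: print(n,"leg top x fit slope,mid",np.polyfit(L[:,1]-.11,L[:,0],1),"x pct",np.percentile(L[:,0],[5,95]),"z",np.median(L[:,2]),len(L))
    m=b&(z<.05)&(z>.018)&(S[...,0]>-.065)&(S[...,0]<-.035)&(S[...,1]>.05)&(S[...,1]<.17);print("foot z",np.median(z[m]),m.sum())
    q=(d>0)&(z>.1)&(z<.2)&(abs(S[...,0])<.05)&(abs(S[...,1])<.12)&(g.max(2)<80);print("lever",np.median(np.c_[S[q],z[q]],axis=0).round(4) if q.sum() else None, "tip z",z[q].max() if q.sum() else 0)
cv2.imwrite("pics/s3.png",np.hstack([cv2.resize(np.load(n+"2.npz")["p"][120:220,u:u+133,::-1],(400,300),interpolation=cv2.INTER_CUBIC) for n,u in(("top",195),("side",170))]))
E
python3 go.py s -80 -6 108 1.311
```

```text
clock: 25.25
eef_pos: [0.3776, -0.0697, 0.2579]
orientation: [0.002, 0.794, 0.608, 0.002]
wrist_force: [0.5, 0.6, -0.4]
grip_width: 0.0002
gripper_force: 0.0
top leg top x fit slope,mid [ 0.0004944  -0.08525141] x pct [-0.0946151  -0.07499861] z 0.06640215402845762 203
foot z 0.02654720477502519 259
lever [-0.0078  0.0025  0.1547] tip z 0.17736806527071555
side leg top x fit slope,mid [-0.00230632 -0.08612527] x pct [-0.09624846 -0.07422741] z 0.06509713272127098 161
foot z nan 0
lever [-0.0077  0.0059  0.1381] tip z 0.17189216718296127
st [-217.9 -172.6] z 0.2572 tilt [ 0.004 -0.   ] F [ 1.  -0.1  0.1] t 25.35
turn units az -0.02 shift units [3.33 2.76 2.98]
  return _methods._mean(a, axis=axis, dtype=dtype,
  ret = ret.dtype.type(ret / rcount)
```

View pics/s3.png

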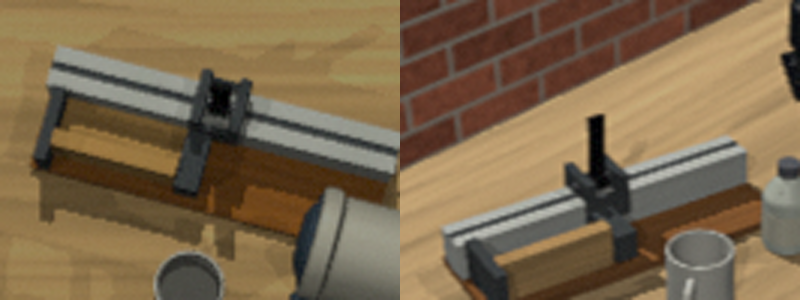

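The picture shows the sample flat between the end plate (50,130) and the stop arm (190,165), leg outward and lever still up. To be sure of the rail contact, I'll nudge the leg towards the rail with shut fingers.

```bash
python3 -m jog '[[[0,0.8,0.26,0,0,0,0],[0,0.8,0.26,0,0,0,0],[0,0.8,0.26,0,0,0,0],[0,0.8,0.26,0,0,0,0],[0,0.8,0.26,0,0,0,0],[0,0.8,0.26,0.2,0,0,0],[0,0.85,0.27,0.6,0,0,0],[0,0,0,0.8,0,0,0],[0,0,0,0.8,0,0,0],[0,0,0,0.45,0,0,0]]]'
python3 go.py s -112 110 113 1.311
```

```text
clock: 26.6
eef_pos: [0.5404, 0.182, 0.1096]
orientation: [-0.001, 0.793, 0.61, -0.002]
wrist_force: [0.4, 0.4, 0.5]
grip_width: 0.0002
gripper_force: 0.0
st [-126.9  111.1] z 0.1096 tilt [-0.004 -0.   ] F [0.4 0.4 0.5] t 26.6
turn units az 0.0 shift units [-0.02  0.3  -0.07]
```

```bash
python3 -m jog '[[[0,0,0.08,0,0,0,0],[0,0,0.08,0,0,0,0],[0,0,0.04,0,0,0,0],[0,0,0.03,0,0,0,0],[0,0,0.03,0,0,0,0],[0,0,0.03,0,0,0,0],[0,0,0.03,0,0,0,0],[0,0,0,0,0,0,0],[0,0,0,0,0,0,0],[0,0,0,0,0,0,0]]]'
python3 go.py s -112 110 113 1.311
```

```text
clock: 27.85
eef_pos: [0.5563, 0.1762, 0.1129]
orientation: [-0.0, 0.793, 0.609, -0.0]
wrist_force: [-1.4, 0.4, 0.8]
grip_width: 0.0001
gripper_force: 0.0
st [-110.1  109.6] z 0.1129 tilt [-0. -0.] F [-1.4  0.4  0.8] t 27.85
turn units az -0.01 shift units [ 0.01 -0.04 -0.  ]
```

```bash
python3 -m jog '[[[0,0,0.03,0,0,0,0],[0,0,0.03,0,0,0,0],[0,0,0.02,0,0,0,0],[0,0,0,0,0,0,0],[0,0,0,0,0,0,0],[0,0,0,0,0,0,0],[0,0,0,0,0,0,0],[0,0,0,0,0,0,0],[0,0,0,0,0,0,0],[0,0,0,0,0,0,0]]]'
python3 go.py s -112 110 113 1.311
```

```text
clock: 29.1
eef_pos: [0.5602, 0.1752, 0.1129]
orientation: [-0.0, 0.793, 0.609, -0.0]
wrist_force: [0.4, 0.5, 0.3]
grip_width: 0.0002
gripper_force: 0.0
st [-106.   109.6] z 0.1129 tilt [-0. -0.] F [0.4 0.5 0.3] t 29.1
turn units az -0.01 shift units [ 0.01 -0.12 -0.  ]
```

```bash
python3 -m jog '[[[0,0,0.03,0,0,0,0],[0,0,0.02,0,0,0,0],[0,0,0.02,0,0,0,0],[0,0,0.02,0,0,0,0],[0,0,0,0,0,0,0],[0,0,0,0,0,0,0],[0,0,0,0,0,0,0],[0,0,0,0,0,0,0],[0,0,0,0,0,0,0],[0,0,0,0,0,0,0]]]'
python3 go.py s -112 110 113 1.311
```

```text
clock: 30.35
eef_pos: [0.5612, 0.1751, 0.1129]
orientation: [-0.003, 0.793, 0.609, -0.003]
wrist_force: [-18.6, 1.6, 9.4]
grip_width: 0.0001
gripper_force: 9.5
st [-105.1  109.7] z 0.1129 tilt [-0.009  0.001] F [-18.6   1.6   9.4] t 30.35
turn units az -0.0 shift units [ 0.01 -0.14 -0.  ]
```

```bash
python3 -m jog '[[[0,0,-0.2,0,0,0,0],[0,0,-0.3,0,0,0,0],[0,0,0,-0.5,0,0,0],[0,0,0,-0.9,0,0,0],[0,0,0,-0.9,0,0,0],[0,0,0,-0.9,0,0,0],[0,0,0,-0.2,0,0,0],[0,0,0,0,0,0,0],[0,0,0,0,0,0,0],[0,0,0,0,0,0,0]]]'
python3 - <<'E'
from meas import *
from go import w2st
for n in("top","side"):
    p,d=viewer.read_camera(n);np.savez(n+"3.npz",p=p,d=d);W=cloud(n,d);z=W[...,2];g=p.astype(int)
    S=np.array([w2st(q) for q in W[...,:2].reshape(-1,2)]).reshape(*z.shape,2)
    b=(d>0)&(S[...,1]>.03)&(S[...,1]<.19)&(S[...,0]<-.02)&(S[...,0]>-.13)&(z>.06)&(z<.075)&(g[...,0]-g[...,2]>25)
    L=np.c_[S[b],z[b]];L=L[L[:,0]<-.06]
    if len(L)>20: print(n,"x slope,mid",np.polyfit(L[:,1]-.11,L[:,0],1),"y",np.percentile(L[:,1],[1,99]),"z",np.median(L[:,2]),len(L))
    q=(d>0)&(z>.11)&(z<.18)&(abs(S[...,0])<.06)&(abs(S[...,1])<.06)&(g.max(2)<80);print("lever",np.median(np.c_[S[q],z[q]],axis=0).round(4) if q.sum() else None)
E
python3 go.py s 50 4 275 1.311
```

```text
clock: 31.6
eef_pos: [0.54, 0.1804, 0.2808]
orientation: [-0.001, 0.793, 0.609, -0.002]
wrist_force: [-0.5, 0.2, -0.2]
grip_width: 0.0001
gripper_force: 0.0
top x slope,mid [-0.06196263 -0.08759535] y [0.06156312 0.13005876] z 0.06596961314089113 77
lever [-0.008   0.0027  0.1569]
side x slope,mid [ 0.00760339 -0.08604156] y [0.03747733 0.18355049] z 0.06518226072867772 182
lever [-0.0076  0.0054  0.1414]
st [-126.7  109.6] z 0.2816 tilt [-0.002 -0.001] F [ 0.1  1.3 -0.4] t 31.7
turn units az -0.01 shift units [-2.11  3.53  0.13]
```

```bash
python3 -m jog '[[[0,-0.42,0.7,0,0,0,0],[0,-0.42,0.7,0,0,0,0],[0,-0.42,0.7,0,0,0,0],[0,-0.42,0.7,0,0,0,0],[0,-0.43,0.73,0.13,0,0,0],[0,0,0,0,0,0,0],[0,0,0,0.6,0,0,0],[0,0,0,0.6,0,0,0],[0,0,0,0.2,0,0,0],[0,0,0,0,0,0,0]]]'
python3 go.py s -45 4 208 1.311
```

```text
clock: 32.95
eef_pos: [0.6831, 0.0334, 0.206]
orientation: [-0.0, 0.793, 0.609, -0.0]
wrist_force: [0.2, -0.3, 0.1]
grip_width: -0.0
gripper_force: 0.0
st [49.2  4.2] z 0.206 tilt [-0.001  0.   ] F [ 0.2 -0.3  0.1] t 32.95
turn units az -0.01 shift units [-0.   -1.88 -0.04]
```

```bash
python3 -m jog '[[[0,0,-0.3,0,0,0,0],[0,0,-0.3,0,0,0,0],[0,0,-0.3,0,0,0,0],[0,0,-0.3,0,0,0,0],[0,0,-0.3,0,0,0,0],[0,0,-0.3,0,0,0,0],[0,0,-0.2,0.1,0,0,0],[0,0,-0.2,0.2,0,0,0],[0,0,-0.2,0.2,0,0,0],[0,0,0,0,0,0,0]]]'
python3 go.py s -75 4 170 1.311
```

```text
clock: 34.2
eef_pos: [0.5672, 0.0642, 0.1814]
orientation: [-0.0, 0.793, 0.609, -0.0]
wrist_force: [0.7, 1.0, 0.1]
grip_width: -0.0002
gripper_force: 0.0
st [-70.8   4.2] z 0.1814 tilt [-0.  0.] F [0.7 1.  0.1] t 34.2
turn units az -0.01 shift units [-0.   -0.08  0.23]
```

```bash
python3 -m jog '[[[0,0,-0.06,0.1,0,0,0],[0,0,0,0.1,0,0,0],[0,0,0,0.08,0,0,0],[0,0,0,0.06,0,0,0],[0,0,0,0.06,0,0,0],[0,0,0,0.04,0,0,0],[0,0,0,0,0,0,0],[0,0,0,0,0,0,0],[0,0,0,0,0,0,0],[0,0,0,0,0,0,0]]]'
python3 go.py s -75 4 150 1.311
```

```text
clock: 35.45
eef_pos: [0.5647, 0.0649, 0.163]
orientation: [0.0, 0.793, 0.609, 0.001]
wrist_force: [-8.9, 0.7, 16.8]
grip_width: -0.0001
gripper_force: 8.2
st [-73.3   4.2] z 0.163 tilt [0.002 0.   ] F [-8.9  0.7 16.8] t 35.45
turn units az -0.01 shift units [-0.   -0.03  0.26]
```

```bash
python3 -m jog '[[[0,0,0,0.04,0,0,0],[0,0,0,0.03,0,0,0],[0,0,0,0,0,0,0],[0,0,0,0,0,0,0],[0,0,0,0,0,0,0],[0,0,0,0,0,0,0],[0,0,0,0,0,0,0],[0,0,0,0,0,0,0],[0,0,0,0,0,0,0],[0,0,0,0,0,0,0]]]'
python3 go.py s -75 4 150 1.311
```

```text
clock: 36.7
eef_pos: [0.5647, 0.065, 0.1622]
orientation: [0.001, 0.793, 0.609, 0.001]
wrist_force: [-15.6, -0.5, 30.0]
grip_width: 0.0
gripper_force: 13.7
st [-73.3   4.2] z 0.1622 tilt [0.003 0.   ] F [-15.6  -0.5  30. ] t 36.7
turn units az -0.01 shift units [-0.   -0.03  0.24]
```

Stiff contact: 0.8 mm of travel for 13 N, so this looks like the end stop. I'll retreat and check.

```bash
python3 -m jog '[[[0,0,0,-0.3,0,0,0],[0,0,0,-0.8,0,0,0],[0,0,0,-0.9,0,0,0],[0,-0.3,-0.5,-0.3,0,0,0],[0,-0.8,-0.8,0,0,0,0],[0,-0.8,-0.8,0,0,0,0],[0,-0.8,-0.8,0,0,0,0],[0,-0.6,-0.3,0,0,0,0],[0,0,0,0,0,0,0],[0,0,0,0,0,0,0]]]'
python3 - <<'E'
from meas import *
from go import w2st
for n in("top","side"):
    p,d=viewer.read_camera(n);np.savez(n+"4.npz",p=p,d=d);W=cloud(n,d);z=W[...,2];g=p.astype(int)
    S=np.array([w2st(q) for q in W[...,:2].reshape(-1,2)]).reshape(*z.shape,2)
    b=(d>0)&(S[...,1]>.02)&(S[...,1]<.19)&(S[...,0]<-.06)&(S[...,0]>-.13)&(z>.06)&(z<.075)&(g[...,0]-g[...,2]>25)
    L=np.c_[S[b],z[b]]
    print(n,"x slope,mid",np.polyfit(L[:,1]-.11,L[:,0],1),"y",np.percentile(L[:,1],[1,99]),"z",np.median(L[:,2]),len(L))
    q=(d>0)&(z>.075)&(z<.14)&(S[...,0]>-.12)&(S[...,0]<-.04)&(abs(S[...,1]-.004)<.012)&(g.max(2)<90);V=np.c_[S[q],z[q]]
    print("lever n",len(V),"x",np.percentile(V[:,0],[2,98]),"z fit",np.polyfit(V[:,0],V[:,2],1))
    f=(d>0)&(abs(S[...,0]+.08)<.02)&(z>.04)&(z<.066)&(g.max(2)<80)&(abs(S[...,1]-.03)<.03);print("arm y max",np.percentile(S[f][:,1],[2,98]) if f.sum() else None)
cv2.imwrite("pics/s4.png",np.hstack([cv2.resize(np.load(n+"4.npz")["p"][120:220,u:u+133,::-1],(400,300),interpolation=cv2.INTER_CUBIC) for n,u in(("top",195),("side",170))]))
E
```

```text
clock: 37.95
eef_pos: [0.368, -0.0531, 0.2707]
orientation: [-0.0, 0.793, 0.609, 0.0]
wrist_force: [0.7, 0.6, 1.1]
grip_width: -0.0
gripper_force: 0.0
top x slope,mid [ 8.44028341e-05 -8.50427766e-02] y [0.03544742 0.18156401] z 0.06593121101287996 239
lever n 96 x [-0.09293041 -0.04131155] z fit [-0.14034577  0.07928334]
arm y max [0.00506227 0.0569631 ]
side x slope,mid [ 0.0062877  -0.08606088] y [0.03457954 0.18138816] z 0.06512781403210997 182
lever n 44 x [-0.09433462 -0.04438068] z fit [-0.05592378  0.08389034]
arm y max [0.00641112 0.03515873]
```

View pics/s4.png

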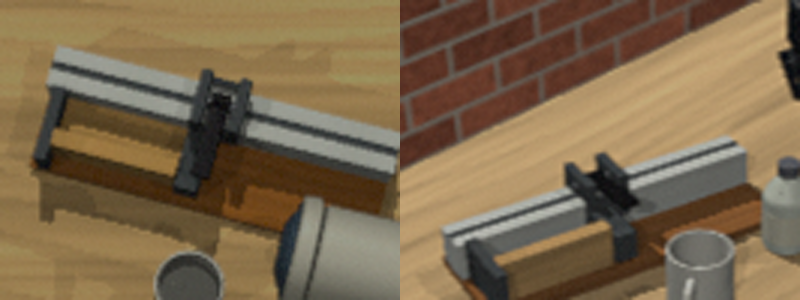

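The lever lies flat over the stop arm (205,150) and its slope gives about 1.93 rad. The sample is in place. One free check against the saved earlier frames for any shift of the sample.

Run:
```python
from meas import *
from go import w2st
for n in("top","side"):
  for k in(2,3,4):
    F=np.load(f"{n}{k}.npz");d=F["d"];W=cloud(n,d);z=W[...,2];g=F["p"].astype(int)
    S=np.array([w2st(q) for q in W[...,:2].reshape(-1,2)]).reshape(*z.shape,2)
    b=(d>0)&(S[...,1]>.02)&(S[...,1]<.19)&(S[...,0]<-.06)&(S[...,0]>-.13)&(z>.06)&(z<.075)&(g[...,0]-g[...,2]>25)
    e=(d>0)&(abs(S[...,0]+.08)<.03)&(z>.06)&(z<.075)&(g.max(2)<80)&(abs(S[...,1]-.19)<.03)
    print(n,k,b.sum(),np.percentile(S[b][:,1],[1,50,99]).round(4),S[b][:,0].mean().round(4),"plate",np.percentile(S[e][:,1],[2,98]).round(4) if e.sum() else 0)
```

```text
top 2 237 [0.0352 0.1106 0.1819] -0.0852 plate [0.1723 0.1966]
top 3 77 [0.0616 0.0851 0.1301] -0.0862 plate [0.1806 0.1964]
top 4 239 [0.0354 0.1111 0.1816] -0.085 plate [0.1833 0.1978]
side 2 185 [0.0366 0.1097 0.1839] -0.0861 plate [0.1862 0.202 ]
side 3 182 [0.0375 0.1087 0.1836] -0.0861 plate [0.1802 0.2018]
side 4 182 [0.0346 0.1103 0.1814] -0.0861 plate [0.1854 0.2026]
```

The sample has not moved, so I hand the job in.

```bash
python3 -c "
from workcell import ctrl
print(ctrl.job_done())"
```

```text
the job is handed in; nothing more can be done
None
```

Job handed in at about 38 s with no verdict returned: by camera and contact forces, the sample lies home against the rail and end plate, the stop touches its free end, the lever is clamped at about 1.93 rad, and neither the mug, the glue bottle nor the offcut was touched.

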